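Lock the suction-jar arm for transport

ROBOT

A 6-joint arm with a two-finger parallel gripper is mounted at the origin on the work surface. World frame = base frame: x ahead of the robot, y to its left, z up, the work surface at z = 0. Lengths are in m, angles in rad, forces in N, time in s.
With the tool pointing down it reaches from about 0.225 to 0.875 m from the base axis. Payload 3.4 kg.
Tool frame: the origin (TCP) lies at the very end of the fingers, on their centre line; the grasp point (between the pads) lies manip.pinch_z behind it (manip.pinch_z is the distance from the TCP to the grasp point, in m); z points along the fingers, y is the direction in which the jaws open and shut (so a half turn about z gives the same grasp; the last joint's range is limited). The gripper opens to 85 mm and grips with 20 to 120 N. Pads are 22 mm wide; open, the fingers measure 114 mm over their backs; the gripper's body (76 mm by 85 mm) begins 54 mm behind the grasp point. The pads swing forward as they close: fully open they stand 13 mm farther back than shut.
Start: joints at [-1.454, 0.276, 1.505, -0, 1.361, -0.121], TCP at [0.135, -0.559, 0.231] pointing down, gripper open.
Joint ranges: [-2.89, 2.89], [-0.75, 2.08], [0.22, 2.7], [-1.18, 4.32], [0.11, 2.71], [-2.7, 2.7]. Speed limits (rad/s): [2.57, 2.57, 3.14, 3.14, 3.14, 3.14].

INTERFACE

Orientations are given as a unit quaternion [w, x, y, z].
In Python, from rig import manip, imaging, workorder gives the robot as it stands.
- The arm moves only by the tool apply_moves, never from a script. Its argument "moves" is one flat list of numbers, 7 for each row, row after row: the finger opening in m, from 0 to 0.0854, then the shift along the tool's x, y, z in m, then the turn, a rotation vector about the tool's x, y, z in rad. In form: [jaw, tx, ty, tz, rx, ry, rz, jaw, tx, ty, tz, rx, ry, rz, ...]. A call has exactly 8 rows; each row shifts and turns the pose as measured when the row begins, along the tool's axes as they then stand; what a row does not reach is not made up. A row lasts 1/12 s, in which the tool goes at most 41.7 mm and 7.16 degrees, less where a joint would pass 70% of its speed; a pose out of reach is approached as far as the arm can. A call with a gripper value outside its range is refused whole. The fingers move at their own pace and stop on an object; "newtons" is the grip in N (left out, the last holds). Time passes only in rows, so rows that do not move let the fingers close, or fill a call up. It gives the time, the measured TCP pose, the force and the opening at its end, in the units of the state.
- manip.get_state(): the state, without advancing time (a new reading comes with each control period).
- imaging.get_image(name): name is "side" or "top" or "wrist"; returns a dict with "image" (420x560x3 uint8, red, green, blue), "range_z" (420x560 float32, m along the optical axis (not along the pixel's ray), 0 where there is no reading), "fx", "fy", "cx", "cy" (pixels), "k1" (the pictures are not rectified: a ray, as slopes to the right and down, at radius r is drawn at 1 + k1 r^2 times it, then the intrinsics apply), "R" (3x3) and "t" (3): a world point X has camera coordinates R X + t. Camera axes: x right, y down, z forward; pixel columns grow to the right and rows downward; lengths in m; the calibration is good to about 2 mm. A picture is of the moment at which its call begins.
- workorder.sign_off(): hands the job in, once; it reports no verdict.
The state is a dict: "clock": time; "qpos": joint angles; "qd": joint speeds; "effort": joint torques, N m; "position": TCP position; "ee_rot": TCP orientation; "contact_force": force on the tool from outside, world axes, zero at the start; "moment": the same for the moment, N m; "width": finger opening in m.
Only numpy, scipy, OpenCV 4.12 (cv2) and the standard library are available. Lean on these libraries where they do the work, as an engineer would, in place of code of your own. Each camera call takes 0.05 s, during which the arm holds its last target.

TASK

Lock the swing arm that carries the suction jar, so the trolley bracket can be moved safely. Turn the arm by its upright handle until the large hole in the arm lies over the hole in the bracket plate below it, then take the long locking pin (round knob above a thin flange) from the rack, push it down through both holes until its flange rests flat on the arm, and let go. Leave the short plug with the wide flat head in its rack hole.

Things in the scene. Friction and masses are not known exactly. Their poses are not given: they have to be found in the camera images.
- lock_hole (a point): Centre of the 34 mm hole in the fixed level steel bracket plate (230 x 150 x 12 mm), at its top face, 50 mm above the bench, free space below. Axes turn with the bracket, z up; the swing arm's vertical pivot is 115 mm away along +x. The arm lies over the plate; beyond the pivot it carries a clear jar with blue lid (centre 120 mm from the pivot, 108 mm across, top 144 mm above bench).
- swing_arm (a joint): Turn of the flat aluminium arm, rad, positive counter-clockwise from above; starts 0.6 to 0.95; at 0 its 34 mm hole is over the plate's. Bar 70 mm wide, top 66 mm above bench. On its centre line, at 0 towards -x of lock_hole from the pivot: hole at 115 mm, black round handle post at 190 mm (22 mm thick, top 121 mm above bench). Range -0.35 to 1.1; stiff (2 N at handle), stays put.
- lock_pin: Long pin, upright: steel shank 14 mm thick, 50 mm long, chamfered foot; above it a flange 56 mm wide, 6 mm thick; then a black round knob 26 mm wide, 36 mm high. Origin at the foot's centre, z up. Hangs by its flange in either 30 mm hole of a steel rack (top 70 mm above bench, holes 100 mm apart): foot 20 mm above bench. Home in the arm, its foot is 16 mm above bench.
- short_plug: A short plug in the other rack hole, to be left alone: shank 14 mm in diameter and 14 mm long under a wide flat black head 60 mm in diameter and 16 mm thick, without a knob. Origin at the centre of the shank's foot, z up.
Mind the look-alikes: they are no part of the job. Leave any purple or red look-alike of the lock_pin alone.

How it is judged:
By the outcome, as a careful person would: the job done as asked, in the order asked, and still so for the second after the job is handed in, with the robot touching nothing.
It also fails if it takes over 58 s, if anything falls off the work surface, if the arm or the gripper's body presses on something with over 40 N, if the wrist force passes 120 N, or if a joint passes its speed limit or range.

## Working session

There is one attempt and no reset: what is moved stays moved. The work goes in short steps, Python scripts to look and compute and a tool call to move; the robot and the scene stay as the last step left them, time stands still between calls to the robot, and variables do not carry over. Pictures are saved under pics/ and viewed, and the job is handed in when it is done.

Besides the shell and the picture viewer there is one more tool, called after "Request:" as a command line: name --argument value ..., lists and objects as JSON in quotes. apply_moves: Moves the arm, as the interface text tells. Its arguments: {"type":"object","properties":{"moves":{"type":"array"},"newtons":{"type":"number"}},"required":["moves"]}

```bash
mkdir -p pics; ls; cat > h.py <<'E'
import numpy as np, cv2
from rig import manip, imaging, workorder
def grab(n,tag):
    d=imaging.get_image(n); np.savez(f'pics/{tag}.npz',**d)
    cv2.imwrite(f'pics/{tag}.png',d['image'][:,:,::-1]); return d
def load(tag): return dict(np.load(f'pics/{tag}.npz'))
def ray(d,u,v):
    K=np.array([[d['fx'],0,d['cx']],[0,d['fy'],d['cy']],[0,0,1.]])
    p=cv2.undistortPoints(np.array([[[u,v]]],float),K,np.array([float(d['k1']),0,0,0,0.]))[0,0]
    return np.array([p[0],p[1],1.])
def atz(d,u,v,z):
    r=d['R'].T@ray(d,u,v); c=-d['R'].T@d['t']
    return c+r*(z-c[2])/r[2]
def dep(d,u,v):
    z=d['range_z'][int(round(v)),int(round(u))]
    return d['R'].T@(ray(d,u,v)*z-d['t'])
def crop(tag,u0,v0,u1,v1,s,out):
    im=cv2.imread(f'pics/{tag}.png')[v0:v1,u0:u1]
    cv2.imwrite(f'pics/{out}.png',cv2.resize(im,None,fx=s,fy=s,interpolation=cv2.INTER_CUBIC))
E
python3 - <<'E'
from h import *
for n in('top','side'): grab(n,n+'0')
print(manip.get_state(), manip.pinch_z)
E
```

```text
pics
{'clock': 0.1, 'qpos': array([-1.45402369e+00,  2.76535037e-01,  1.50601448e+00,  3.37259142e-05,
        1.36069595e+00, -1.20989730e-01]), 'qd': array([-0.00087696, -0.00158933, -0.00270199,  0.00024994,  0.00094225,
        0.00098746]), 'effort': array([ 1.62060147e-03, -4.17697227e+01, -2.46405637e+01, -1.28153542e-04,
        5.84154957e-03,  2.55173717e-06]), 'position': array([ 0.1353859 , -0.5583495 ,  0.23052117]), 'ee_rot': array([-8.26370438e-04,  9.92942030e-01,  1.18597818e-01,  1.82317063e-05]), 'contact_force': array([0.09498805, 0.04120735, 0.21409157]), 'moment': array([ 0.04457438, -0.03302429,  0.00629135]), 'width': 0.08568070261937828} 0.0187
```

View pics/top0.png

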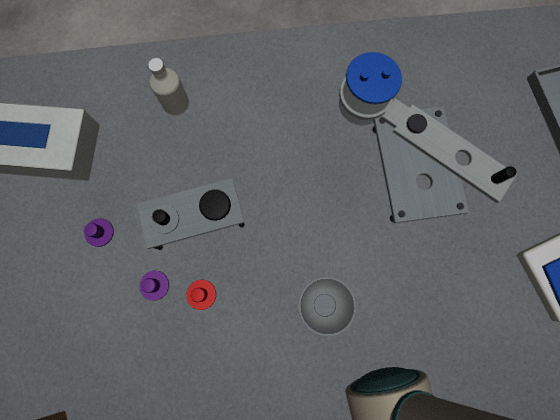

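View pics/side0.png

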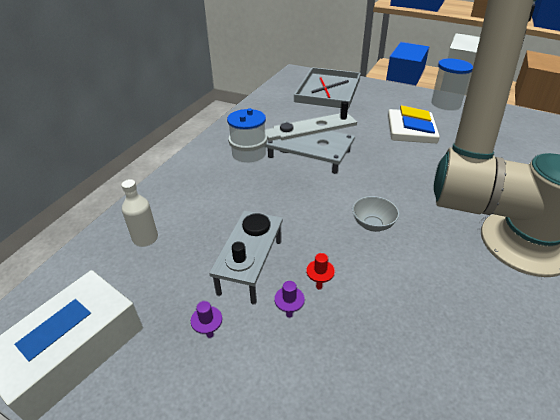

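```bash
python3 - <<'E'
from h import *
crop('top0',350,40,530,230,4,'c1'); crop('top0',125,170,255,260,6,'c2')
d=load('top0')
for n,u,v,z in [('platehole',424,181,.05),('armhole',463,157,.066),('pivot?',417,123,.07),('post top',510,172,.121),('lid',374,77,.144),('knob',161,216,.112),('plug',214,205,.086)]:
    print(n,atz(d,u,v,z).round(4),dep(d,u,v).round(4))
print(d['R'],d['t'],d['fx'],d['k1'])
E
```

```text
platehole [ 0.5713 -0.1357  0.05  ] [ 0.5828 -0.1575 -0.001 ]
armhole [ 0.6081 -0.2172  0.066 ] [ 0.6269 -0.2538 -0.0015]
pivot? [ 0.6882 -0.1366  0.07  ] [ 0.6843 -0.1321  0.0801]
post top [ 0.5546 -0.2692  0.121 ] [ 0.5549 -0.2701  0.1195]
lid [ 0.7591 -0.0411  0.144 ] [ 0.7663 -0.0458  0.1304]
knob [0.5459 0.3768 0.112 ] [0.5457 0.3766 0.1128]
plug [0.5612 0.2831 0.086 ] [0.5608 0.2829 0.0878]
[[-0.1127061  -0.99361476  0.00519989]
 [-0.97197821  0.10916235 -0.20818726]
 [ 0.20629031 -0.02851816 -0.97807516]] [0.23036241 0.53661572 0.72264814] 396.80806313645576 -0.02980987939565613
```

View pics/c1.png

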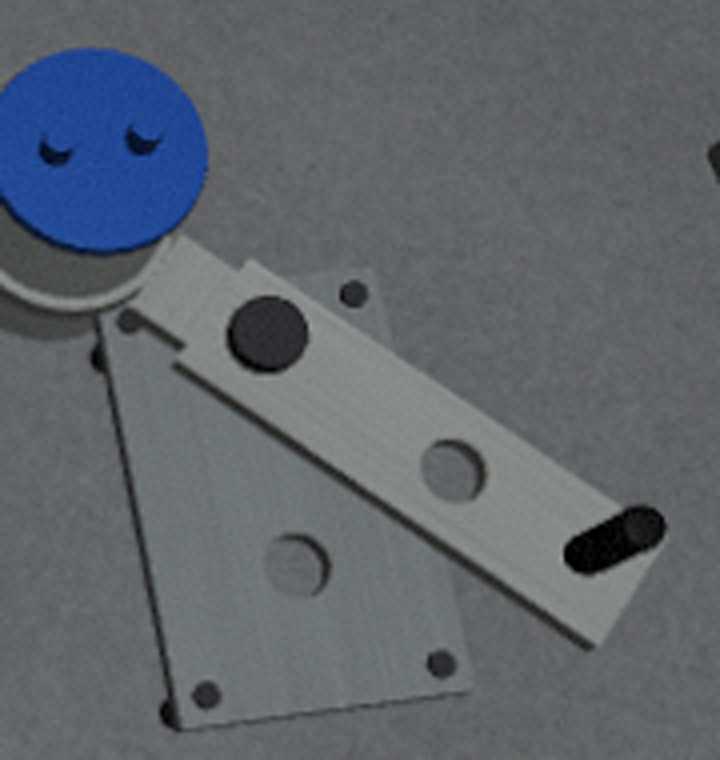

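View pics/c2.png

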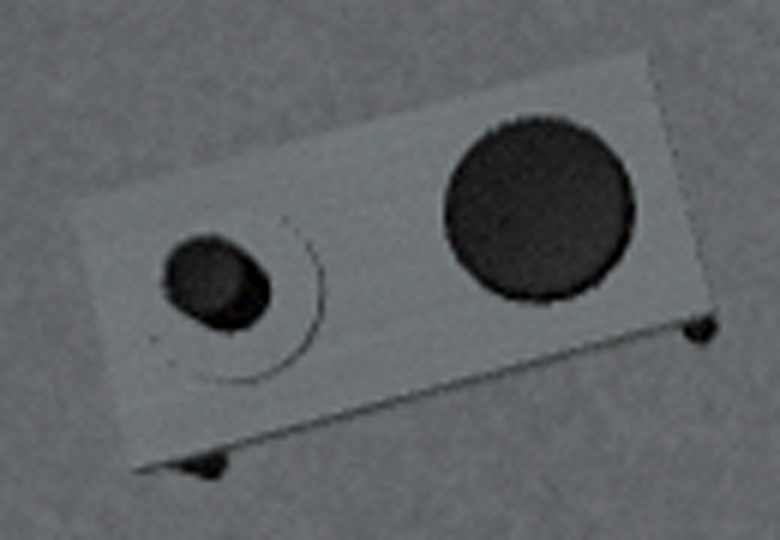

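```bash
python3 - <<'E'
from h import *
d=load('top0')
P={}
for n,u,v,z in [('H',424.2,181.5,.05),('A',463.2,157.7,.066),('piv',417,123.2,.08),('post',511.2,171.7,.121),('knob',159.2,215.3,.112),('plug',215,205,.086),('cornerNear',350+178/4,40+730/4,.05),('cornerR',350+470/4,40+690/4,.05),('cornerTR',350+373/4,40+268/4,.05)]:
    P[n]=atz(d,u,v,z)[:2]; print(n,P[n].round(4),dep(d,u,v).round(4))
D=lambda a,b:np.linalg.norm(P[a]-P[b])
for a,b in['H piv'.split(),'A piv'.split(),'post piv'.split(),'post A'.split(),'knob plug'.split()]: print(a,b,D(a,b))
an=lambda a,b:np.arctan2(*(P[b]-P[a])[::-1])
print('bracket',an('H','piv'),'plate edges',an('cornerNear','cornerR'),an('cornerR','cornerTR'),'arm',an('A','piv'),an('post','piv'))
E
```

```text
H [ 0.5703 -0.1359] [ 0.5817 -0.1577 -0.0011]
A [ 0.6066 -0.2173] [ 0.6253 -0.254  -0.0016]
piv [ 0.6839 -0.1321] [ 0.6839 -0.1321  0.08  ]
post [ 0.5549 -0.2716] [ 0.5552 -0.2725  0.1197]
knob [0.5476 0.3799] [0.5477 0.3801 0.1115]
plug [0.561  0.2813] [0.5608 0.2811 0.0871]
cornerNear [ 0.4947 -0.0614] [ 0.4959 -0.0647  0.04  ]
cornerR [ 0.498  -0.2103] [ 0.4981 -0.2106  0.0493]
cornerTR [ 0.7256 -0.2078] [ 0.7266 -0.209   0.0477]
H piv 0.11367958420907731
A piv 0.11501551541150846
post piv 0.1899381714714188
post A 0.07493465009593218
knob plug 0.09958393860184044
bracket 0.03369270489933576 plate edges -1.5486991432442925 0.010632974444452022 arm 0.8337100277290138 0.8246393699376277
```

```bash
cat >> h.py <<'E'
from scipy.spatial.transform import Rotation as Ro
def go(x,y,z,psi,s=None):
    s=s or manip.get_state(); q=s['ee_rot']; R=Ro.from_quat([q[1],q[2],q[3],q[0]])
    c,si=np.cos(psi),np.sin(psi)
    T=Ro.from_matrix(np.array([[c,si,0],[si,-c,0],[0,0,-1.]]))
    dd=R.inv().apply(np.array([x,y,z])-s['position']); rv=(R.inv()*T).as_rotvec()
    print('t',s['clock'],'pos',s['position'].round(4),'w',s['width'].round(4),'F',s['contact_force'].round(1),'q',s['qpos'].round(2))
    print('delta tool',dd.round(4),np.linalg.norm(dd).round(3),'rot',rv.round(4))
E
python3 -c "
from h import *
go(.555,-.272,.17,.41)"
```

```text
Traceback (most recent call last):
  File "h.py", line 26, in go
    print('t',s['clock'],'pos',s['position'].round(4),'w',s['width'].round(4),'F',s['contact_force'].round(1),'q',s['qpos'].round(2))
                                                          ^^^^^^^^^^^^^^^^
AttributeError: 'float' object has no attribute 'round'
```

```bash
sed -i "s/s\['width'\].round(4)/round(s['width'],4)/" h.py
python3 -c "
from h import *
go(.555,-.272,.17,.41)"
```

```text
t 0.1 pos [ 0.1354 -0.5583  0.2305] w 0.0857 F [0.1 0.  0.2] q [-1.45  0.28  1.51  0.    1.36 -0.12]
delta tool [ 0.4752 -0.1794  0.0609] 0.512 rot [-0.0016 -0.0004 -0.1722]
```

Request:
apply_moves --moves '[0.085,0.036,-0.0135,0,0,0,0,0.085,0.036,-0.0135,0,0,0,0,0.085,0.036,-0.0135,0,0,0,0,0.085,0.036,-0.0135,0,0,0,0,0.085,0.036,-0.0135,0,0,0,0,0.085,0.036,-0.0135,0,0,0,0,0.085,0.036,-0.0135,0,0,0,0,0.085,0.036,-0.0135,0,0,0,0]'

```text
clock: 0.77
position: [0.3922, -0.3845, 0.2252]
ee_rot: [-0.003, 0.994, 0.111, -0.003]
contact_force: [0.9, -1.2, -0.4]
width: 0.085
```

```bash
python3 -c "
from h import *
go(.555,-.272,.17,.41)"
```

```text
t 0.7667 pos [ 0.3922 -0.3845  0.2252] w 0.085 F [ 0.9 -1.2 -0.4] q [-0.9   0.24  1.56 -0.    1.34  0.45]
delta tool [ 0.1839 -0.0736  0.0546] 0.205 rot [-0.0062  0.0051 -0.188 ]
```

Request:
apply_moves --moves '[0.085,0.035,-0.014,0.01,0,0,0,0.085,0.035,-0.014,0.01,0,0,0,0.085,0.035,-0.014,0.01,0,0,0,0.085,0.035,-0.014,0.01,0,0,0,0.085,0.034,-0.014,0.01,0,0,0,0.085,0,0,0,0,0,-0.1,0.085,0,0,0,0,0,-0.09,0.085,0,0,0,0,0,0]'

```text
clock: 1.43
position: [0.5596, -0.2625, 0.1683]
ee_rot: [-0.005, 0.977, 0.214, -0.003]
contact_force: [-0.1, -0.4, -0.2]
width: 0.0847
```

```bash
python3 -c "
from h import *
grab('wrist','w1')
go(.555,-.272,.085,.41)"
```

```text
t 1.4833 pos [ 0.5593 -0.2628  0.1683] w 0.0848 F [-0.2 -0.3 -0.6] q [-0.55  0.38  1.5   0.    1.27  0.59]
delta tool [-0.0074  0.0075  0.0833] 0.084 rot [-0.011   0.0038  0.017 ]
```

View pics/w1.png

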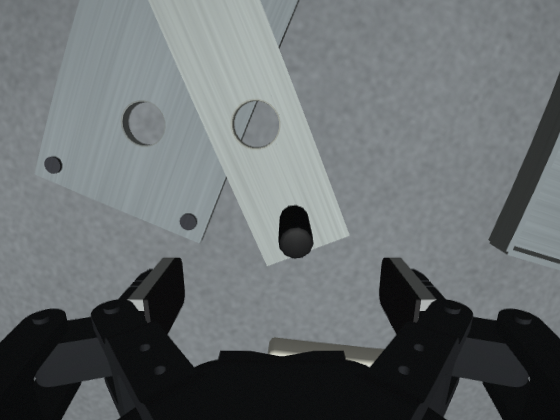

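```bash
python3 -c "
from h import *
d=load('w1')
H=atz(d,145,123.5,.05);A=atz(d,256.5,124.5,.066);P=atz(d,296,242.5,.121)
print(H,A,P,dep(d,296,242),P-A)"
```

```text
[ 0.57095975 -0.13922271  0.05      ] [ 0.60657898 -0.21978433  0.066     ] [ 0.55567795 -0.27321634  0.121     ] [ 0.55570477 -0.27323038  0.12021058] [-0.05090103 -0.05343201  0.055     ]
```

Request:
apply_moves --moves '[0.085,-0.008,0.0085,0,0,0,0,0.085,0,0,0.022,-0.01,0,0,0.085,0,0,0.022,0,0,0,0.085,0,0,0.022,0,0,0,0.085,0,0,0.018,0,0,0,0.03,0,0,0,0,0,0,0.018,0,0,0,0,0,0,0.018,0,0,0,0,0,0]' --newtons 30

```text
clock: 2.15
position: [0.5512, -0.2853, 0.085]
ee_rot: [0.004, 0.979, 0.202, -0.001]
contact_force: [-0.1, 0.7, 0.2]
width: 0.0509
```

Request:
apply_moves --moves '[0.018,0,0,0,0,0,0,0.018,0,0,0,0,0,0,0.018,0,0,0,0,0,0,0.018,0,0,0,0,0,0,0.018,0,0,0,0,0,0,0.018,0,0,0,0,0,0,0.018,0,0,0,0,0,0,0.018,0,0,0,0,0,0]'

```text
clock: 2.82
position: [0.5517, -0.2857, 0.0876]
ee_rot: [0.005, 0.98, 0.201, 0.0]
contact_force: [0.5, 0.6, -3.2]
width: 0.0197
```

```bash
python3 -c "
from h import *
grab('wrist','w2')
go(.555,-.272,.085,.41)"
```

```text
t 2.8667 pos [ 0.5517 -0.2857  0.0876] w 0.0197 F [ 0.6  0.1 -4.1] q [-0.59  0.45  1.62 -0.01  1.07  0.58]
delta tool [ 0.0085 -0.0113  0.0025] 0.014 rot [ 0.0092  0.0017 -0.0056]
```

View pics/w2.png

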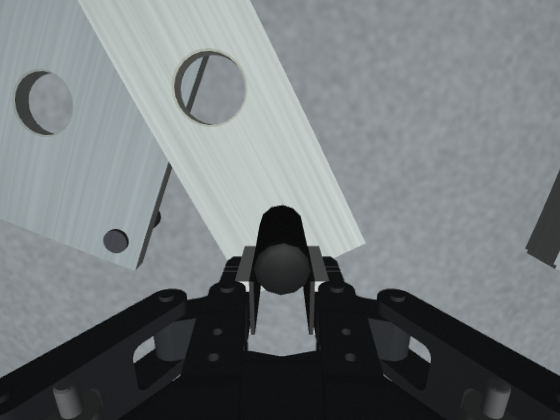

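```bash
python3 -c "
from h import *
d=load('w2')
H=atz(d,37,101,.05);A=atz(d,210,87.5,.066);P=atz(d,283,269,.121)
print(H,A,P,dep(d,283,269),P-A)
go(P[0],P[1],.085,.41)"
```

```text
[ 0.57018811 -0.13466833  0.05      ] [ 0.61147204 -0.22364465  0.066     ] [ 0.5637418  -0.28058624  0.121     ] [ 0.56373517 -0.28058931  0.12098479] [-0.04773024 -0.05694159  0.055     ]
t 2.8667 pos [ 0.5517 -0.2857  0.0876] w 0.0197 F [ 0.6  0.1 -4.1] q [-0.59  0.45  1.62 -0.01  1.07  0.58]
delta tool [0.0131 0.     0.0026] 0.013 rot [ 0.0092  0.0017 -0.0056]
```

Request:
apply_moves --moves '[0.045,0,0,0,0,0,0,0.045,0,0,0,0,0,0,0.045,0.007,0,0.002,0,0,0,0.045,0.006,0,0,0,0,0,0.018,0,0,0,0,0,0,0.018,0,0,0,0,0,0,0.018,0,0,0,0,0,0,0.018,0,0,0,0,0,0]' --newtons 30

```text
clock: 3.53
position: [0.5672, -0.2817, 0.0887]
ee_rot: [0.007, 0.98, 0.201, 0.002]
contact_force: [0.2, -1.0, -0.1]
width: 0.0212
```

```bash
python3 -c "
from h import *
grab('wrist','w3')
go(.555,-.272,.085,.41)"
```

```text
t 3.5833 pos [ 0.5672 -0.2817  0.0887] w 0.0209 F [ 0.4  0.2 -0.2] q [-0.57  0.46  1.59 -0.01  1.08  0.6 ]
delta tool [-0.0074 -0.0137  0.0034] 0.016 rot [ 0.0152 -0.0015 -0.006 ]
```

View pics/w3.png

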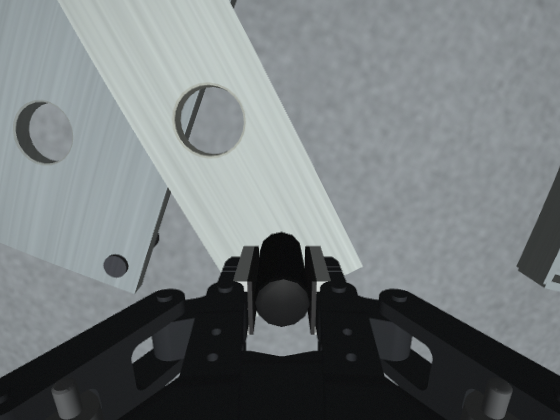

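Request:
apply_moves --moves '[0.018,-0.0046,-0.0092,0,0,0,0,0.018,-0.004,-0.0095,0,0,0,0,0.018,-0.0035,-0.0097,0,0,0,0,0.018,-0.003,-0.0099,0,0,0,0,0.018,-0.0024,-0.01,0,0,0,0,0.018,-0.0019,-0.0101,0,0,0,0,0.018,-0.0013,-0.0102,0,0,0,0,0.018,-0.0008,-0.0103,0,0,0,0]' --newtons 40

```text
clock: 4.25
position: [0.5122, -0.2194, 0.0885]
ee_rot: [0.013, 0.98, 0.198, 0.003]
contact_force: [-1.7, -5.5, 1.9]
width: 0.0211
```

```bash
python3 -c "
from h import *
go(.494,-.137,.088,.41)
p=manip.get_state()['position']-[.684,-.1325,0];print(np.arctan2(-p[1],-p[0]),np.hypot(*p[:2]))"
```

```text
t 4.25 pos [ 0.5122 -0.2194  0.0885] w 0.0211 F [-1.7 -5.5  1.9] q [-0.52  0.36  1.77 -0.02  0.99  0.66]
delta tool [ 0.0153 -0.083  -0.0016] 0.084 rot [ 0.0263 -0.0007 -0.0109]
0.46817882371315883 0.1925378619260719
```

Request:
apply_moves --moves '[0.018,-0.0003,-0.0104,0,0.004,0,0,0.018,0.0003,-0.0104,0,0.004,0,0,0.018,0.0008,-0.0104,0,0.004,0,0,0.018,0.0014,-0.0103,0,0.004,0,0,0.018,0.002,-0.0102,0,0.004,0,0,0.018,0.0025,-0.0101,0,0.004,0,0,0.018,0.0031,-0.008,0,0,0,0,0.018,0,0,0,0,0,0]'

```text
clock: 4.92
position: [0.4899, -0.142, 0.0888]
ee_rot: [0.001, 0.98, 0.199, 0.0]
contact_force: [-0.6, -3.2, 1.4]
width: 0.0211
```

```bash
python3 -c "
from h import *
go(.494,-.137,.088,.41)
p=manip.get_state()['position']-[.684,-.1325,0];print(np.arctan2(-p[1],-p[0]),np.hypot(*p[:2]))
grab('wrist','w4');grab('top','t4')
crop('t4',350,40,530,230,4,'c4')"
```

```text
t 4.9167 pos [ 0.4899 -0.142   0.0888] w 0.0211 F [-0.6 -3.2  1.4] q [-0.42  0.3   1.86 -0.    0.98  0.75]
delta tool [ 0.0057 -0.003   0.0008] 0.006 rot [ 0.0016 -0.0006 -0.0095]
0.04881715091629281 0.19429917106668507
```

View pics/w4.png

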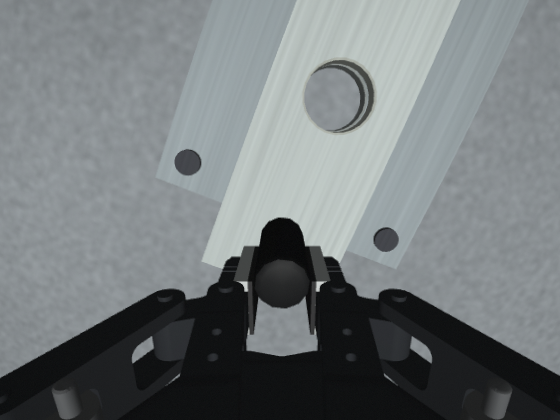

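View pics/c4.png

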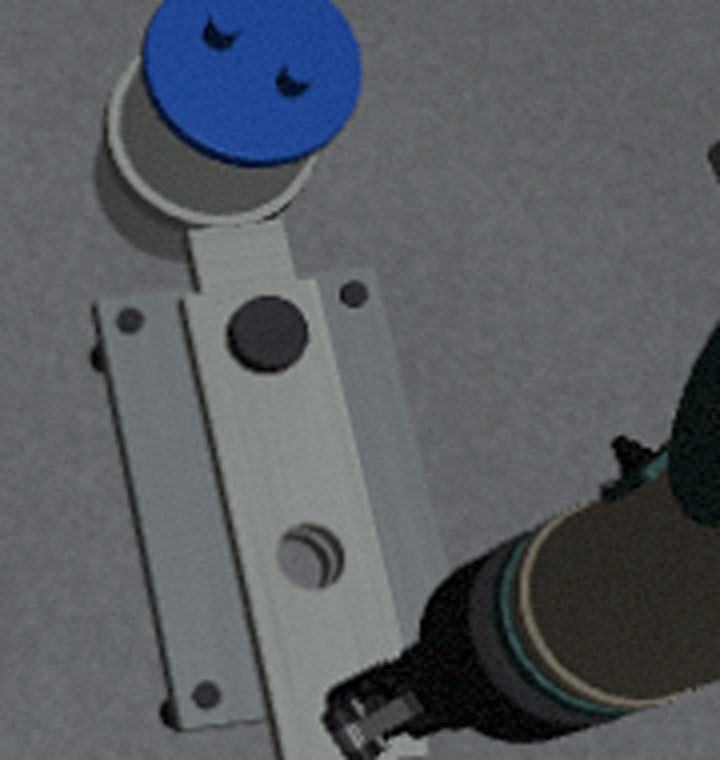

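```bash
python3 -c "
from h import *
crop('w4',290,45,390,145,7,'c4b')"
```

```text
(no output)
```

View pics/c4b.png

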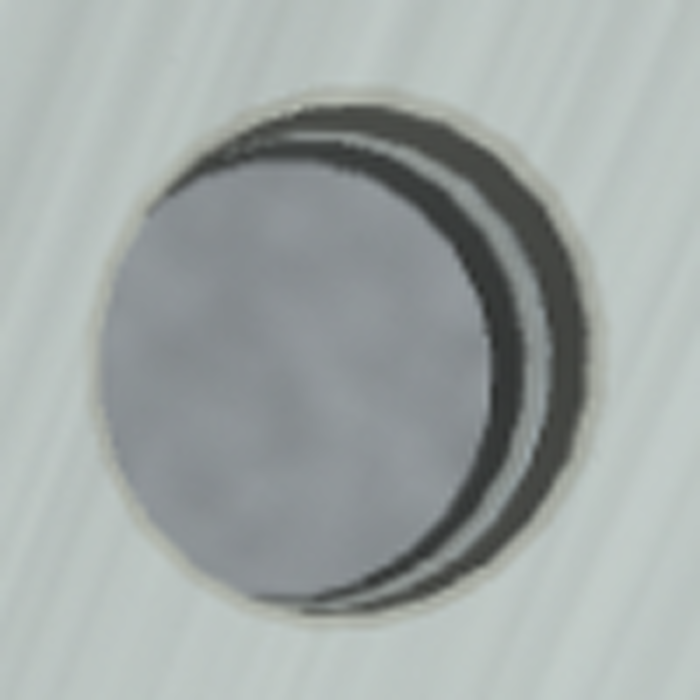

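```bash
python3 -c "
from h import *
d=load('w4')
px=lambda x,y:(290+x/7-.43,45+y/7-.43)
A=atz(d,*px(345,358),.066); 
print('A',A)
# edges of arm hole at .066
l,r,t,b=[atz(d,*px(*p),.066) for p in((97,358),(593,358),(345,97),(345,620))]
print('diam',np.linalg.norm(l-r),np.linalg.norm(t-b))
# plate hole: right edge point and others at .05
pts=np.array([atz(d,*px(*p),.05)[:2] for p in((526,375),(300,140),(390,163),(460,218),(505,290),(500,470),(440,545))])
from scipy.optimize import least_squares
s=least_squares(lambda c:np.hypot(*(pts-c).T)-.017,[.57,-.136]);print('H',s.x,s.fun.round(4))
s3=least_squares(lambda c:np.hypot(*(pts-c[:2]).T)-c[2],[.57,-.136,.017]);print(s3.x)
piv=np.array([.684,-.1325])
f=lambda p:np.arctan2(piv[1]-p[1],piv[0]-p[0])
print(f(A),f(s.x),np.linalg.norm(A[:2]-piv),np.linalg.norm(s.x-piv))
t=load('t4');print('top A',atz(t,350+311/4,40+557/4,.066))
"
```

```text
A [ 0.57024156 -0.13743073  0.066     ]
diam 0.033894445542303246 0.03441455538383255
H [ 0.56926942 -0.1366275 ] [ 0.0005  0.0001 -0.0001 -0.0002 -0.0001  0.0001 -0.0004]
[ 0.56950616 -0.13686558  0.01673221]
0.04331675570443722 0.035960089549462455 0.11386524358441068 0.11480480451881897
top A [ 0.57042265 -0.13704591  0.066     ]
```

Request:
apply_moves --moves '[0.018,0.0008,-0.002,0,0,0,0,0.018,0,0,0,0,0,0,0.06,0,0,0,0,0,0,0.06,0,0,0,0,0,0,0.06,0,0,0,0,0,0,0.06,0,0,0,0,0,0,0.06,0,0,-0.02,0,0,0,0.06,0,0,-0.02,0,0,0]'

```text
clock: 5.68
position: [0.4861, -0.1378, 0.1237]
ee_rot: [-0.005, 0.98, 0.2, -0.005]
contact_force: [0.2, -0.6, 0.5]
width: 0.0598
```

Request:
apply_moves --moves '[0.06,0,0,-0.03,0,0,0,0.06,0,0,-0.03,0,0,0,0.06,0,0,-0.03,0,0,0,0.06,0,0,-0.02,0,0,0,0.06,0,0,0,0,0,0,0.06,0,0,0,0,0,0,0.06,0,0,0,0,0,0,0.06,0,0,0,0,0,0]'

```text
clock: 6.35
position: [0.4876, -0.138, 0.2387]
ee_rot: [-0.006, 0.98, 0.201, -0.005]
contact_force: [-0.0, 1.0, -0.0]
width: 0.06
```

```bash
python3 -c "
from h import *
grab('wrist','w5')
go(.5476,.380,.20,0)"
```

```text
t 6.4 pos [ 0.4874 -0.1378  0.2384] w 0.0597 F [ 1.2 -0.8 -0.9] q [-0.42  0.18  1.62  0.    1.36  0.75]
delta tool [ 0.2592 -0.4519  0.043 ] 0.523 rot [-0.0129  0.0106  0.4039]
```

View pics/w5.png

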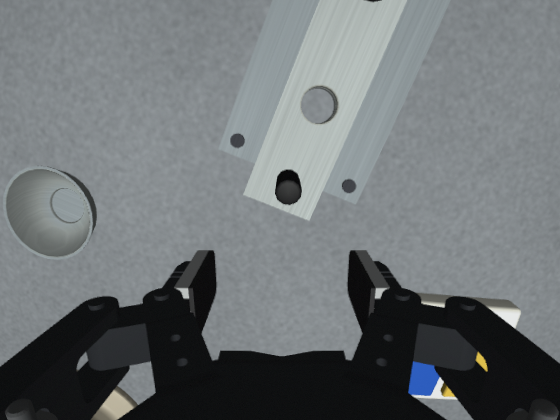

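Request:
apply_moves --moves '[0.075,0.017,-0.03,0,0,0,0,0.075,0.018,-0.031,0,0,0,0,0.075,0.018,-0.031,0,0,0,0,0.075,0.018,-0.031,0,0,0,0,0.075,0.018,-0.031,0,0,0,0,0.075,0.018,-0.031,0,0,0,0,0.075,0.018,-0.031,0,0,0,0,0.075,0.018,-0.031,0,0,0,0]'

```text
clock: 7.07
position: [0.5191, 0.1488, 0.228]
ee_rot: [-0.007, 0.981, 0.193, -0.016]
contact_force: [1.0, 0.2, 0.2]
width: 0.0752
```

```bash
python3 -c "
from h import *
go(.5476,.380,.20,.4)"
```

```text
t 7.0667 pos [0.5191 0.1488 0.228 ] w 0.0752 F [1.  0.2 0.2] q [0.14 0.24 1.56 0.01 1.37 1.32]
delta tool [ 0.1149 -0.2025  0.0288] 0.235 rot [-0.0205  0.0287 -0.011 ]
```

Request:
apply_moves --moves '[0.075,0.018,-0.032,0.004,0,0.005,0,0.075,0.018,-0.032,0.004,0,0.005,0,0.075,0.018,-0.032,0.004,-0.005,0.005,0,0.075,0.018,-0.032,0.004,-0.005,0.005,0,0.075,0.018,-0.032,0.004,-0.005,0.005,0,0.075,0.013,-0.022,0.004,0,0,0,0.075,0,0,0,0,0,0,0.075,0,0,0,0,0,0]'

```text
clock: 7.73
position: [0.5386, 0.3737, 0.1887]
ee_rot: [-0.001, 0.98, 0.198, -0.012]
contact_force: [0.0, 0.4, -0.6]
width: 0.0746
```

```bash
python3 -c "
from h import *
grab('wrist','w6');grab('top','t6');crop('t6',350,40,530,230,4,'c6')
go(.5476,.380,.20,.4)"
```

```text
t 7.8333 pos [0.5387 0.3723 0.1891] w 0.0748 F [-0.8 -0.6  0.1] q [0.49 0.43 1.37 0.01 1.36 1.67]
delta tool [ 0.0109 -0.0037 -0.0111] 0.016 rot [-0.0075  0.0236 -0.0042]
```

View pics/w6.png

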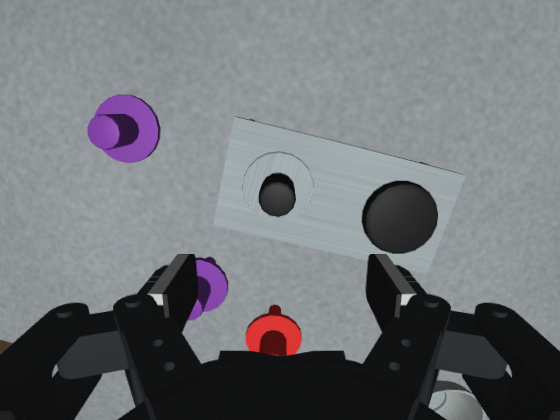

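View pics/c6.png

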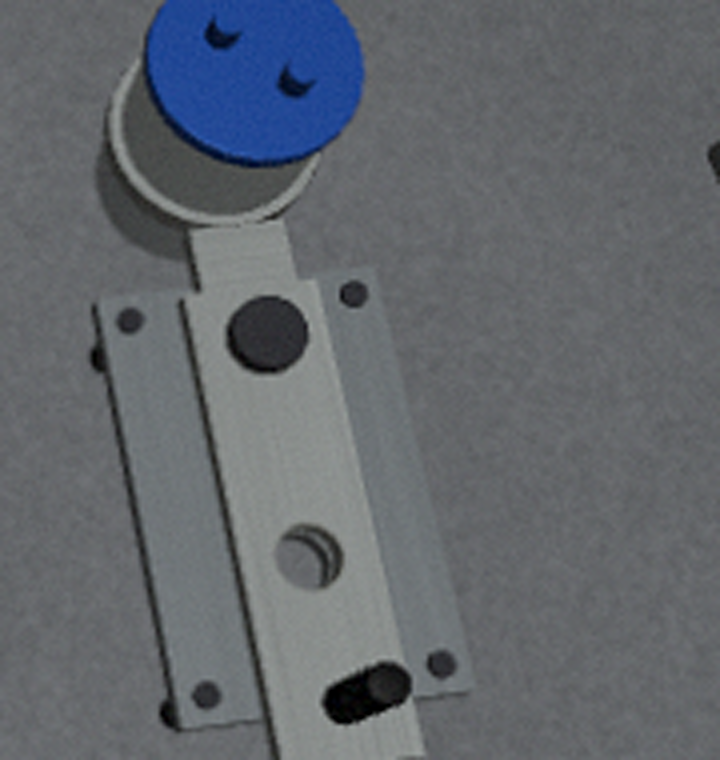

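```bash
python3 -c "
from h import *
d=load('w6')
P=atz(d,277.5,197,.112);print(P,dep(d,277,197),'flange',atz(d,278,188,.076))
t=load('t6');print('armhole',atz(t,350+309.5/4,40+556.5/4,.066))
go(.5476,.380,.081,.4)
crop('w6',220,130,460,270,3,'c6b')"
```

```text
[0.54812494 0.3814452  0.112     ] [0.54769061 0.38165705 0.11078019] flange [0.54604791 0.38090163 0.076     ]
armhole [ 0.57075651 -0.1363515   0.066     ]
t 7.8333 pos [0.5387 0.3723 0.1891] w 0.0748 F [-0.8 -0.6  0.1] q [0.49 0.43 1.37 0.01 1.36 1.67]
delta tool [ 0.0137 -0.0028  0.1078] 0.109 rot [-0.0075  0.0236 -0.0042]
```

View pics/c6b.png

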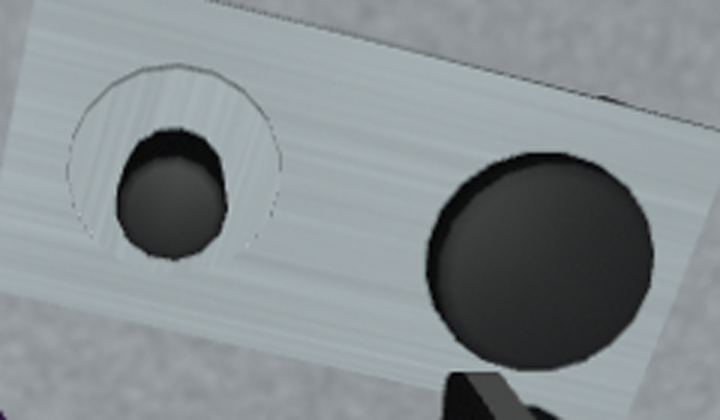

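Request:
apply_moves --moves '[0.075,0.0105,-0.004,0,-0.006,0.024,0,0.075,0,0,0,0,0,0,0.075,0,0,0.02,0,0,0,0.075,0,0,0.02,0,0,0,0.075,0,0,0.02,0,0,0,0.075,0,0,0.01,0,0,0,0.075,0,0,0,0,0,0,0.075,0,0,0,0,0,0]'

```text
clock: 8.5
position: [0.552, 0.3726, 0.1215]
ee_rot: [-0.0, 0.981, 0.192, 0.006]
contact_force: [0.5, -0.4, -0.8]
width: 0.075
```

```bash
python3 -c "
from h import *
go(.5478,.381,.081,.4)"
```

```text
t 8.5 pos [0.552  0.3726 0.1215] w 0.075 F [ 0.5 -0.4 -0.8] q [ 0.49  0.48  1.47 -0.    1.19  1.68]
delta tool [-0.0012 -0.0094  0.0405] 0.042 rot [ 0.0016 -0.0109 -0.0146]
```

Request:
apply_moves --moves '[0.075,-0.0005,-0.0085,0,0,-0.008,0,0.075,0,0,0,0,0,0,0.075,0,0,0.01,0,0,0,0.075,0,0,0.01,0,0,0,0.075,0,0,0.01,0,0,0,0.075,0,0,0.004,0,0,0,0.075,0,0,0,0,0,0,0.075,0,0,0,0,0,0]'

```text
clock: 9.17
position: [0.5504, 0.382, 0.0884]
ee_rot: [-0.001, 0.982, 0.191, 0.005]
contact_force: [-0.6, 0.3, 0.1]
width: 0.075
```

```bash
python3 -c "
from h import *
go(.5478,.381,.081,.4)"
```

```text
t 9.1667 pos [0.5504 0.382  0.0884] w 0.075 F [-0.6  0.3  0.1] q [ 0.5   0.51  1.5  -0.    1.12  1.69]
delta tool [-0.0029 -0.      0.0073] 0.008 rot [ 0.0008 -0.0093 -0.0151]
```

Request:
apply_moves --moves '[0.075,-0.0025,0,0.005,0,-0.008,0,0.075,0,0,0,0,0,0,0.022,0,0,0,0,0,0,0.022,0,0,0,0,0,0,0.022,0,0,0,0,0,0,0.022,0,0,0,0,0,0,0.022,0,0,0,0,0,0,0.022,0,0,0,0,0,0]' --newtons 60

```text
clock: 9.83
position: [0.5485, 0.3812, 0.0836]
ee_rot: [0.0, 0.982, 0.191, 0.001]
contact_force: [0.2, -0.2, -1.2]
width: 0.0244
```

Request:
apply_moves --moves '[0.022,0,0,0,0,0,0,0.022,0,0,0,0,0,0,0.022,0,0,0,0,0,0,0.022,0,0,0,0,0,0,0.022,0,0,0,0,0,0,0.022,0,0,0,0,0,0,0.022,0,0,0,0,0,0,0.022,0,0,0,0,0,0]'

```text
clock: 10.5
position: [0.5483, 0.3811, 0.0834]
ee_rot: [0.0, 0.982, 0.191, 0.001]
contact_force: [0.3, -0.4, -0.0]
width: 0.0245
```

```bash
python3 -c "
from h import *
go(.5478,.381,.081,.4)
grab('wrist','w7')"
```

```text
t 10.5 pos [0.5483 0.3811 0.0834] w 0.0245 F [ 0.3 -0.4 -0. ] q [ 0.5   0.52  1.5  -0.    1.12  1.69]
delta tool [-0.0005 -0.0001  0.0024] 0.002 rot [ 0.0005 -0.0015 -0.0154]
```

View pics/w7.png

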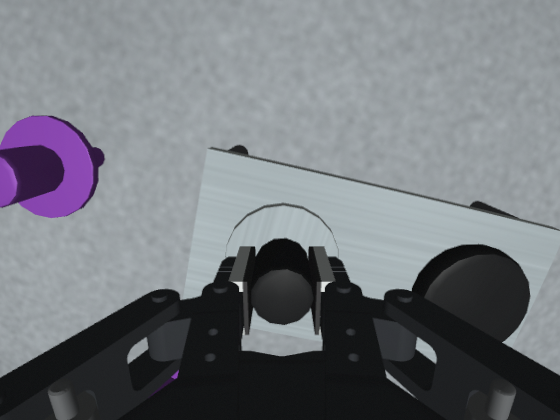

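Request:
apply_moves --moves '[0.022,0,0,-0.008,0,0,0,0.022,0,0,-0.015,0,0,0,0.022,0,0,-0.02,0,0,0,0.022,0,0,-0.02,0,0,0,0.022,0,0,-0.02,0,0,0,0.022,0,0,-0.015,0,0,0,0.022,0,0,0,0,0,0,0.022,0,0,0,0,0,0]'

```text
clock: 11.22
position: [0.5469, 0.3804, 0.1864]
ee_rot: [0.001, 0.982, 0.191, -0.001]
contact_force: [-0.3, -0.7, -1.3]
width: 0.0244
```

```bash
python3 -c "
from h import *
go(.5703,-.1365,.19,.4)
grab('wrist','w8')"
```

```text
t 11.2167 pos [0.5469 0.3804 0.1864] w 0.0244 F [-0.3 -0.7 -1.3] q [ 0.5   0.44  1.36 -0.    1.34  1.69]
delta tool [-0.1723  0.4879 -0.0027] 0.517 rot [ 0.001   0.0026 -0.0153]
```

View pics/w8.png

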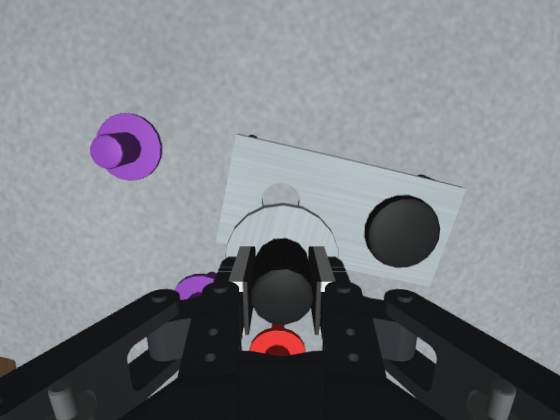

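Request:
apply_moves --moves '[0.022,-0.006,0.016,-0.002,0,0,0,0.022,-0.011,0.031,-0.001,0,0,0,0.022,-0.011,0.031,-0.001,0,0,0,0.022,-0.011,0.031,-0.001,0,0,0,0.022,-0.011,0.031,-0.001,0,0,0,0.022,-0.011,0.031,-0.001,0,0,0,0.022,-0.011,0.031,-0.001,0,0,0,0.022,-0.011,0.031,-0.001,0,0,0]'

```text
clock: 11.93
position: [0.551, 0.1247, 0.1852]
ee_rot: [0.001, 0.98, 0.197, -0.01]
contact_force: [0.7, -0.7, -1.1]
width: 0.0242
```

```bash
python3 -c "
from h import *
go(.5703,-.1365,.19,.4)"
```

```text
t 11.9333 pos [0.551  0.1247 0.1852] w 0.0242 F [ 0.7 -0.7 -1.1] q [ 0.1   0.3   1.59 -0.    1.27  1.28]
delta tool [-0.0831  0.2484 -0.0036] 0.262 rot [-0.0017  0.0199 -0.0039]
```

Request:
apply_moves --moves '[0.022,-0.011,0.033,-0.002,0,0.004,0,0.022,-0.011,0.033,-0.001,0,0.004,0,0.022,-0.011,0.033,-0.001,0,0.004,0,0.022,-0.011,0.033,-0.001,0,0.004,0,0.022,-0.011,0.033,-0.001,0,0,0,0.022,-0.011,0.033,-0.001,0,0,0,0.022,-0.006,0.018,0,0,0,0,0.022,0,0,0,0,0,0]'

```text
clock: 12.6
position: [0.5563, -0.1252, 0.1833]
ee_rot: [-0.0, 0.981, 0.193, -0.012]
contact_force: [-0.2, 0.3, -0.9]
width: 0.0243
```

```bash
python3 -c "
from h import *
go(.5703,-.1365,.142,.4)"
```

```text
t 12.6 pos [ 0.5563 -0.1252  0.1833] w 0.0243 F [-0.2  0.3 -0.9] q [-0.34  0.31  1.58 -0.01  1.27  0.85]
delta tool [0.0097 0.016  0.041 ] 0.045 rot [-0.005   0.0236 -0.0112]
```

Request:
apply_moves --moves '[0.022,0.009,0.0155,0,-0.004,0.022,0,0.022,0,0,0,0,0,0,0.022,0,0,0.012,0,0,0,0.022,0,0,0.012,0,0,0,0.022,0,0,0.008,0,0,0,0.022,0,0,0,0,0,0,0.022,0,0,0,0,0,0,0.022,0,0,0,0,0,0]'

```text
clock: 13.27
position: [0.5689, -0.1346, 0.1456]
ee_rot: [-0.003, 0.981, 0.193, -0.002]
contact_force: [0.3, 0.4, -1.3]
width: 0.0242
```

```bash
python3 -c "
from h import *
go(.5703,-.1365,.142,.4);grab('wrist','w9');grab('side','s9');crop('s9',210,60,380,190,4,'c9')"
```

```text
t 13.2667 pos [ 0.5689 -0.1346  0.1456] w 0.0242 F [ 0.3  0.4 -1.3] q [-0.35  0.35  1.61  0.    1.18  0.83]
delta tool [0.0006 0.0023 0.0036] 0.004 rot [-0.0076  0.0035 -0.0106]
```

View pics/w9.png

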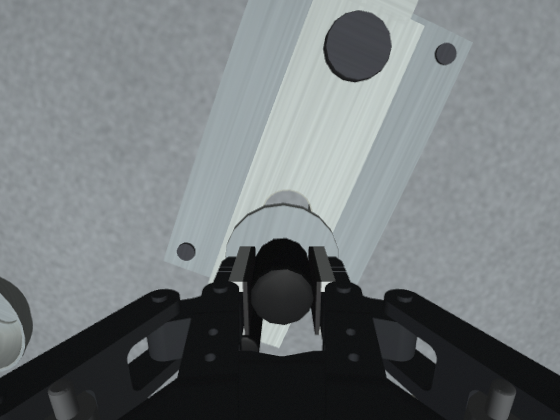

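View pics/c9.png

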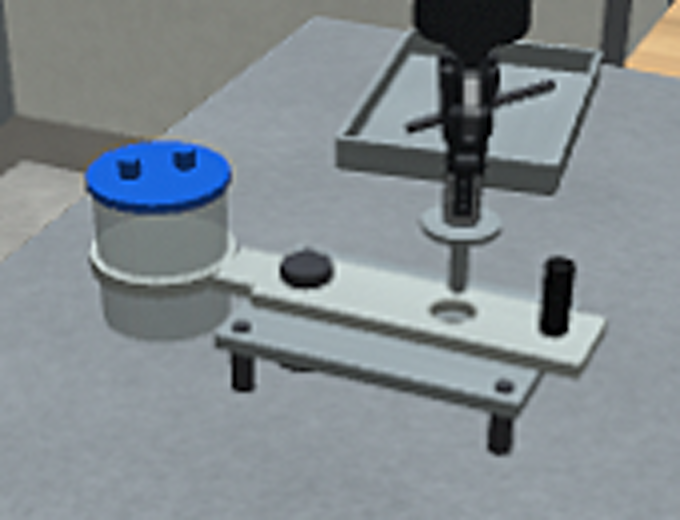

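Request:
apply_moves --moves '[0.022,0.0006,0.0022,0,-0.007,0.003,0,0.022,0,0,0.01,0,0,0,0.022,0,0,0.01,0,0,0,0.022,0,0,0.01,0,0,0,0.022,0,0,0.01,0,0,0,0.022,0,0,0.006,0,0,0,0.022,0,0,0.004,0,0,0,0.022,0,0,0,0,0,0]'

```text
clock: 14.03
position: [0.5712, -0.1368, 0.0916]
ee_rot: [0.001, 0.981, 0.194, 0.001]
contact_force: [-0.2, 0.6, -1.3]
width: 0.0243
```

```bash
python3 -c "
from h import *
go(.5703,-.1365,.0794,.4)"
```

```text
t 14.0333 pos [ 0.5712 -0.1368  0.0916] w 0.0243 F [-0.2  0.6 -1.3] q [-0.35  0.4   1.69 -0.    1.05  0.83]
delta tool [-0.0008 -0.0006  0.0122] 0.012 rot [ 0.0021 -0.0018 -0.0103]
```

Request:
apply_moves --moves '[0.022,-0.0005,-0.0005,0.003,0,0,0,0.022,0,0,0.003,0,0,0,0.022,0,0,0.002,0,0,0,0.022,0,0,0.002,0,0,0,0.022,0,0,0.001,0,0,0,0.022,0,0,0,0,0,0,0.022,0,0,0,0,0,0,0.022,0,0,0,0,0,0]'

```text
clock: 14.7
position: [0.5714, -0.1369, 0.08]
ee_rot: [0.001, 0.981, 0.194, 0.002]
contact_force: [-1.2, -0.4, -0.5]
width: 0.0245
```

```bash
python3 -c "
from h import *
go(.5703,-.1365,.0794,.4);grab('side','s10');crop('s10',210,60,380,190,4,'c10')"
```

```text
t 14.7 pos [ 0.5714 -0.1369  0.08  ] w 0.0245 F [-1.2 -0.4 -0.5] q [-0.35  0.41  1.7  -0.    1.02  0.83]
delta tool [-0.0009 -0.0008  0.0006] 0.001 rot [ 0.0033 -0.0031 -0.0104]
```

View pics/c10.png

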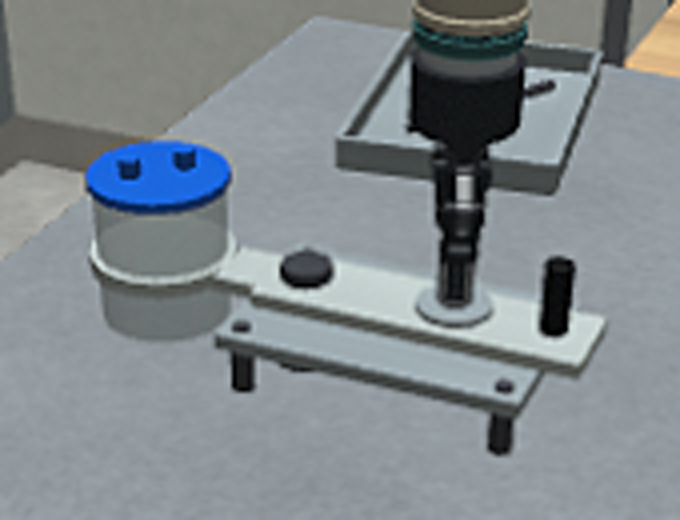

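Request:
apply_moves --moves '[0.022,0,0,0.001,0,0,0,0.022,0,0,0.001,0,0,0,0.022,0,0,0.0005,0,0,0,0.022,0,0,0,0,0,0,0.055,0,0,0,0,0,0,0.055,0,0,0,0,0,0,0.055,0,0,0,0,0,0,0.055,0,0,0,0,0,0]'

```text
clock: 15.42
position: [0.5725, -0.1373, 0.0797]
ee_rot: [0.002, 0.981, 0.194, 0.003]
contact_force: [0.5, 0.6, 0.5]
width: 0.0549
```

```bash
python3 -c "
from h import *
go(.5703,-.1365,.2,.4);grab('side','s11');crop('s11',210,60,380,190,4,'c11')"
```

```text
t 15.4167 pos [ 0.5725 -0.1373  0.0797] w 0.0549 F [0.5 0.6 0.5] q [-0.35  0.41  1.7  -0.    1.02  0.83]
delta tool [-0.0011 -0.0009 -0.1203] 0.12 rot [ 0.0058 -0.0058 -0.0103]
```

View pics/c11.png

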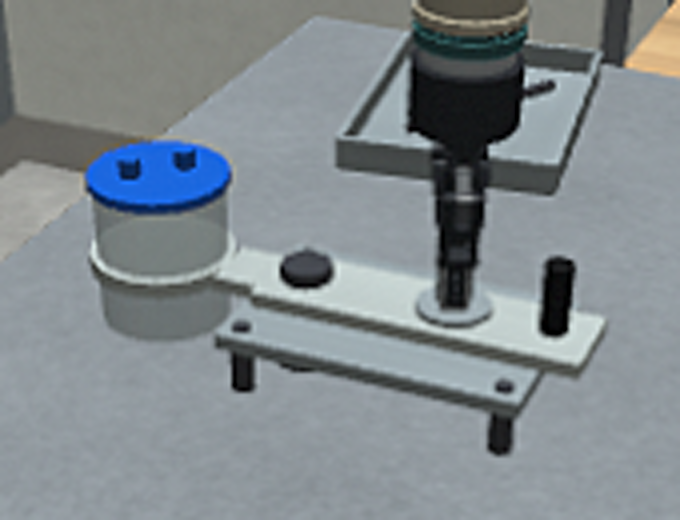

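Request:
apply_moves --moves '[0.055,0,0,-0.008,0,0,0,0.055,0,0,-0.015,0,0,0,0.055,0,0,-0.02,0,0,0,0.055,0,0,-0.025,0,0,0,0.055,0,0,-0.025,0,0,0,0.055,0,0,-0.025,0,0,0,0.055,0,0,-0.01,0,0,0,0.055,0,0,0,0,0,0]'

```text
clock: 16.13
position: [0.5708, -0.1366, 0.2153]
ee_rot: [0.002, 0.981, 0.194, 0.002]
contact_force: [-0.0, 0.9, 0.3]
width: 0.0549
```

Request:
apply_moves --moves '[0.055,-0.025,0,-0.01,0,0,0,0.055,-0.03,0,-0.01,0,0,0,0.055,-0.03,0,-0.01,0,0,0,0.055,-0.03,0,0,0,0,0,0.055,-0.02,0,0,0,0,0,0.055,-0.01,0,0,0,0,0,0.055,0,0,0,0,0,0,0.055,0,0,0,0,0,0]'

```text
clock: 16.8
position: [0.4318, -0.1922, 0.244]
ee_rot: [0.001, 0.981, 0.195, 0.003]
contact_force: [0.4, 0.0, -0.3]
width: 0.0549
```

```bash
python3 -c "
from h import *
go(.5703,-.1365,.2,.4);grab('side','s12');crop('s12',210,60,380,190,4,'c12');d=grab('top','t12');grab('wrist','w12')"
```

```text
t 16.8 pos [ 0.4318 -0.1922  0.244 ] w 0.0549 F [ 0.4  0.  -0.3] q [-0.57  0.11  1.69  0.    1.34  0.61]
delta tool [0.149  0.0013 0.0448] 0.156 rot [ 0.004  -0.0051 -0.0083]
```

View pics/c12.png

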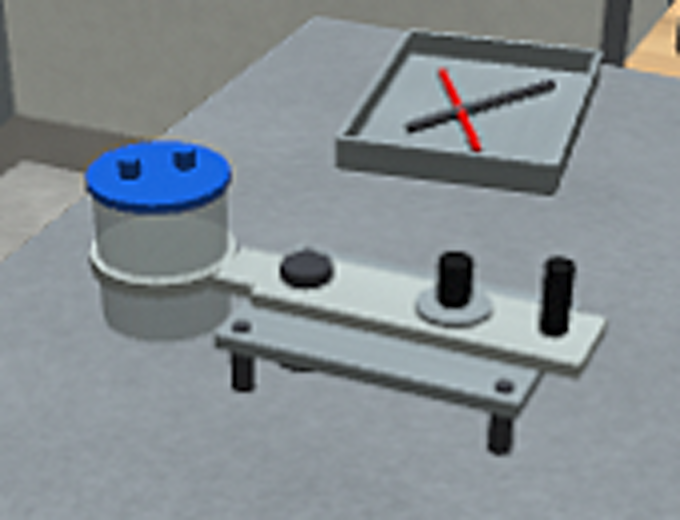

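View pics/t12.png

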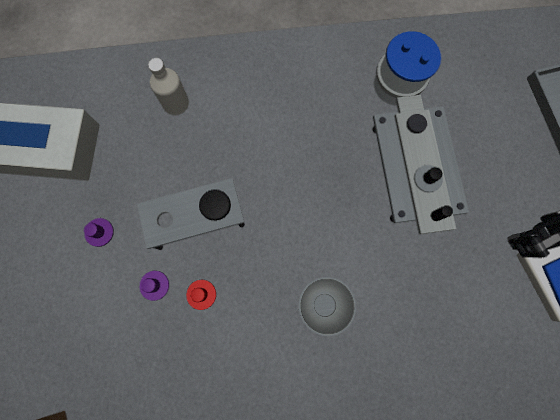

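View pics/w12.png

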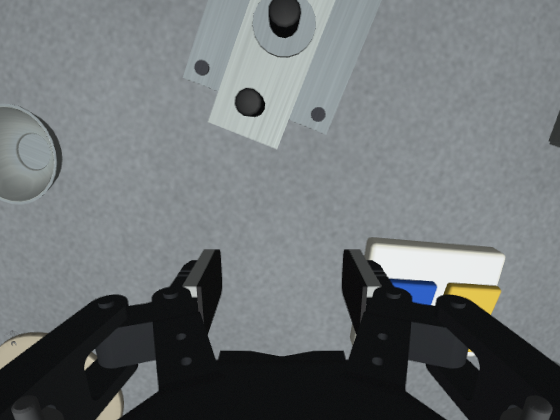

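```bash
python3 -c "
from h import *
d=load('w12')
print('knob',dep(d,284,8),'flange',[dep(d,*p)[2].round(4) for p in((260,28),(285,46),(308,25))],'arm',[dep(d,*p)[2].round(4) for p in((245,60),(310,70))])
t=load('t12');print(dep(t,435,173.5),'fl',dep(t,424,186),dep(t,432,187))
print(atz(t,434.5,173.5,.108))
workorder.sign_off()"
```

```text
knob [ 0.57120584 -0.13691906  0.10726462] flange [np.float64(0.0699), np.float64(0.0727), np.float64(0.0708)] arm [np.float64(0.0645), np.float64(0.0489)]
[ 0.57004475 -0.13408791  0.10893544] fl [ 0.55661063 -0.12477017  0.0711864 ] [ 0.5530524  -0.1404411   0.07037137]
[ 0.57037486 -0.1335759   0.108     ]
the job is handed in; nothing more can be done
```

The swing arm is locked. I turned it by its handle until its hole lay over the plate's, then pushed the long pin from the rack down through both holes. I released it, backed the gripper clear and handed the job in at about 17 s of the 58 s.

**Last checks**
- **Seating:** knob top at 107–109 mm (108 mm expected). Flange top reads 70–73 mm (72 mm expected). The tool stopped going down at about the expected seated height.
- **Alignment:** before the last nudge of the handle, the two hole centres were about 0.8–1.1 mm apart. After it, the top view put the arm hole within about 0.7 mm of the plate hole. I did not measure that gap again once the pin was in. The arm still looked parallel to the plate.
- **Left alone:** the short plug and the purple and red look-alikes are where they were.

**What went wrong or disagreed**
- The first grip on the handle was off-centre and pushed the arm about 0.06 rad the wrong way. I regripped it and it then turned cleanly.
- The wrist and top cameras differ by about 3 mm on the knob's position (y = −0.137 against −0.134). That is near the calibration error and well inside the 10 mm play on each side of the shank.

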